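# Turn the combination whetstone over onto its holder

### The arm

A 6-joint arm with a two-finger parallel gripper is mounted at the origin on a cart in front of the work surface, level with it; the furniture and walls round the work are solid. World frame = base frame: x ahead of the robot, y to its left, z up, the work surface at z = 0. Lengths are in m, angles in rad, forces in N, time in s.
With the tool pointing down it reaches from about 0.375 to 0.975 m from the base axis. Payload 3.8 kg.
Tool frame: the origin (TCP) lies midway between the tips of the shut fingers; the grasp point (between the pads) lies 19 mm behind it (ctrl.pinch_z is the distance from the TCP to the grasp point, in m); z points along the fingers, y is the line along which they close (so a half turn about z gives the same grasp; the last joint's range is limited). The gripper opens to 88 mm and grips with 3 to 60 N. Pads are 18 mm wide; open, the fingers measure 123 mm over their backs; the gripper's body (75 mm by 187 mm) begins 45 mm behind the grasp point.
Start: joints at [-1.331, 0.264, 1.604, -0, 1.274, -0.037], TCP at [0.184, -0.649, 0.239] pointing down, gripper open.
Joint ranges: [-2.63, 2.63], [-0.94, 2.18], [0.31, 2.57], [-1.31, 4.45], [0, 2.66], [-2.55, 2.55]. Speed limits (rad/s): [2.57, 2.57, 3.14, 3.14, 3.14, 3.14].

### API

Orientations are given as a unit quaternion [w, x, y, z].
In Python, from rig import status, viewer, ctrl gives the robot as it stands. The module is installed in compiled form; this text tells all that it offers.
- The arm moves only by the tool drive_tool, never from a script. Its argument "targets" is a list of rows, each a list of 2 entries, a list of its own where there are three numbers: the shift along the tool's x, y, z in cm, then the turn about the tool's z in rad. In form: [[[dx, dy, dz], turn], ...]. A call has 1 to 12 rows; each row is the pose to reach, as a shift and turn from the pose commanded when the call began, along the tool's axes at that moment; what a row does not reach only later rows make up. A row lasts 1/8 s, in which the tool goes at most 62.5 mm and 10.7 degrees, less where a joint would pass 70% of its speed; a pose out of reach is approached as far as the arm can. A call with a gripper value outside its range is refused whole. "claw" is the finger opening in cm, from 0 to 8.81, set as the call begins (left out, the last holds). The fingers move at their own pace and stop on an object; "grip_force" is the grip in N (left out, the last holds). Time passes only in rows, so rows that repeat a pose let the fingers close. It gives the time, the measured TCP pose, the force, the opening and the grip force at its end, in the units of the state.
- status.sense(): the state, without advancing time (a new reading comes with each control period).
- viewer.grab_frame(name): name is "side" or "top"; returns (picture, depth): 400x640x3 uint8, red, green, blue; 400x640 float32, m along the optical axis (not along the pixel's ray), 0 where there is no reading.
- viewer.camera_model(name): a dict with "mtx" (3x3 intrinsics, pixels), "dist" ([k1, k2, p1, p2, k3] as OpenCV has them; the pictures are not rectified), "rvec" (rotation vector, rad) and "tvec" (3), from world to camera coordinates, as OpenCV has them. Camera axes: x right, y down, z forward; pixel columns grow to the right and rows downward; lengths in m; the calibration is good to about 2 mm. A picture is of the moment at which its call begins. camera_model takes no time and is no camera call.
- ctrl.sign_off(): hands the job in; it is judged then, once.
The state is a dict: "clock": time; "qpos": joint angles; "joint_velocities": joint speeds; "tau": joint torques, N m; "tool_pos": TCP position; "tool_rot": TCP orientation; "wrist_force": force on the tool from outside, world axes, zero at the start; "torque": the same for the moment, N m; "opening": finger opening in m; "finger_force": force on a finger pad.
Only numpy, scipy, OpenCV 4.12 (cv2) and the standard library are available. Lean on these libraries where they do the work, as an engineer would, in place of code of your own. Each camera call takes 0.05 s, during which the arm holds its last target. There are 200 camera calls.

### The job

Turn the whetstone over onto its wooden holder without grasping it: with the fingertips, push its long side against the low near edge of the holder until it tips up on edge, and over, so that it ends lying flat and upside down along the holder, with no more than about a centimetre of it hanging over any side. Do not lift or carry the stone, and leave the slip stone, the eraser and the wood offcut beyond the holder where they are.

Things in the scene. Friction and masses are not known exactly. Their poses are not given: they have to be found in the camera images.
- stone: whetstone: plain reddish slab, 66 (x) by 205 (y) by 26 mm thick (z), 0.4 to 0.6 kg, loose, flat on the bench on the robot's side of the holder, nearly parallel to it, 10 to 45 mm of bare bench between. Origin: centre of the face underneath at the start; z points up through the stone, x to the holder. Turned over, z points down and the origin is in the middle of the top face.
- stone_mid (a point): the centre of the whetstone (13 mm from each large face). The stone is rough: a fingertip pressed low against its near long side with about 15 N and moved up raises that side by friction; kept pressed toward the step, the stone turns about the step's top edge and falls over when about 30 degrees past upright
- holder: the stone's holder: plain dark-brown board, 78 (x) by 225 mm (y), flat top, let into the bench and fixed, so that it stands only 10 mm above the bench. Origin: centre of its underside, 12 mm below the bench top; z up, x away from the robot: its near long edge, to tip the stone against, is a 10 mm high step at x = -39 mm.
- slip_stone: small grey slip stone, 30 x 100 x 12 mm, lying beyond the holder; origin at the centre of its underside; leave it alone
- eraser: small white eraser, 22 x 42 x 12 mm, lying just beyond the holder; origin at the centre of its underside; leave it alone
- offcut: pale wood offcut, 50 x 62 x 45 mm high, standing beyond the holder; origin at the centre of its underside; leave it alone

How it is judged:
By the outcome, as a careful person would: the job done as asked, in the order asked, and still so for the second after the job is handed in, with the robot touching nothing.
It also fails if it takes over 48 s, if anything falls off the work surface, if the arm or the gripper's body presses on something with over 40 N, if the wrist force passes 120 N, or if a joint passes its speed limit or range.

## Working session

There is one attempt and no reset: what is moved stays moved. The work goes in short steps, Python scripts to look and compute and a tool call to move; the robot and the scene stay as the last step left them, time stands still between calls to the robot, and variables do not carry over. Pictures are saved under pics/ and viewed, at most 10 in all, crops included, and the job is handed in when it is done.

Besides the shell and the picture viewer there is one more tool, called after "Emit:" in YAML: its name, and indented under it one key for each argument. drive_tool: Moves the arm, as the interface text tells. Its arguments: {"type":"object","properties":{"targets":{"type":"array"},"claw":{"type":"number"},"grip_force":{"type":"number"}},"required":["targets"]}

```bash
mkdir -p pics; cat > h.py <<'E'
import numpy as np, cv2
from rig import status, viewer, ctrl
def grab(n,f=None):
    p,d=viewer.grab_frame(n)
    if f: cv2.imwrite('pics/'+f,p[:,:,::-1])
    return p,d
def ray(n,uv,z):
    m=viewer.camera_model(n);R=cv2.Rodrigues(np.array(m['rvec'],float))[0];t=np.array(m['tvec'],float).ravel()
    q=cv2.undistortPoints(np.array(uv,float).reshape(-1,1,2),np.array(m['mtx']),np.array(m['dist'])).reshape(-1,2)
    d=np.c_[q,np.ones(len(q))]@R; c=-R.T@t
    return c+d*((z-c[2])/d[:,2])[:,None]
E
python3 - <<'E'
from h import *
grab('top','t0.png');grab('side','s0.png')
s=status.sense()
for k in s: print(k,s[k])
for n in('top','side'):
    m=viewer.camera_model(n);R=cv2.Rodrigues(np.array(m['rvec'],float))[0];print(n,-R.T@np.array(m['tvec']).ravel(),R[2])
E
```

```text
clock 0.1
qpos [-1.33093128e+00  2.64653730e-01  1.60521465e+00 -9.28153144e-06
  1.27368250e+00 -3.69010545e-02]
joint_velocities [ 0.00106591 -0.00184925 -0.00282437 -0.0006778  -0.00062545  0.00090761]
tau [ 2.81593120e-04 -5.03619576e+01 -3.58071399e+01  7.30506820e-02
  2.32265698e-02 -4.76912521e-05]
tool_pos [ 0.18428701 -0.64870522  0.23754103]
tool_rot [-9.73626130e-04  9.90439673e-01  1.37943090e-01 -1.03605156e-04]
wrist_force [ 0.07125922 -0.88169699  0.63176895]
torque [0.00783609 0.02795515 0.04342726]
finger_force 0.0
opening 0.08797246251212801
top [ 0.45941982 -0.3316264   0.87263027] [ 0.12920414  0.02803919 -0.99122152]
side [0.37760652 0.34924642 0.51763379] [ 0.23914635 -0.78530714 -0.57105317]
```

View pics/t0.png

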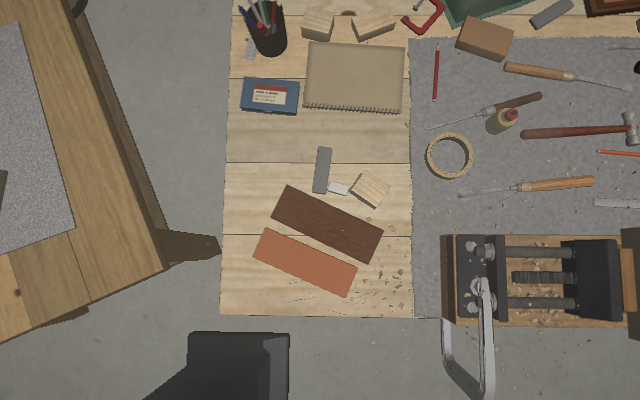

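View pics/s0.png

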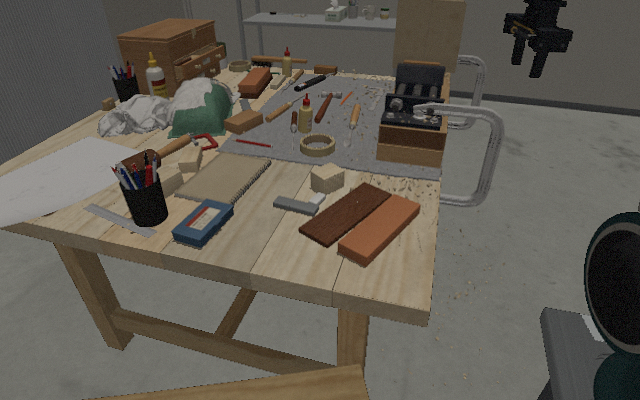

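The top view shows the stone at about (305,262), the holder at (327,224), the offcut at (370,190), the eraser at (339,188) and the slip stone at (323,170). The side view agrees, with bare bench between the stone and the holder.

```bash
cat >> h.py <<'E'
def blob(p,kind,n='top'):
    h=cv2.cvtColor(p,cv2.COLOR_RGB2HSV).astype(int);H,S,V=h[...,0],h[...,1],h[...,2]
    if kind=='stone': m=((H<=10)&(S>125)&(V>120))
    else: m=((V<115)&(S>70)&((H<20)|(H>170)))
    m=m.astype(np.uint8)*255
    roi=np.zeros_like(m); roi[160:320,225:410]=255
    if n=='top': m&=roi
    m=cv2.morphologyEx(m,cv2.MORPH_OPEN,np.ones((3,3)))
    m=cv2.morphologyEx(m,cv2.MORPH_CLOSE,np.ones((5,5)))
    c=max(cv2.findContours(m,cv2.RETR_EXTERNAL,cv2.CHAIN_APPROX_NONE)[0],key=cv2.contourArea)
    return c.reshape(-1,2)
def rect(p,kind,z):
    c=blob(p,kind); P=ray('top',c,z)[:,:2]
    r=cv2.minAreaRect((P*1000).astype(np.float32)); return r,cv2.boxPoints(r)
E
python3 - <<'E'
from h import *
p,d=grab('top')
for k,z in(('stone',.026),('holder',.010)):
    r,b=rect(p,k,z);print(k,r,b.round().tolist())
print(ray('top',[(370,188),(339,188),(323,170)],.02).round(3))
E
```

```text
Traceback (most recent call last):
  File "h.py", line 24, in rect
    c=blob(p,kind); P=ray('top',c,z)[:,:2]
  File "h.py", line 21, in blob
    c=max(cv2.findContours(m,cv2.RETR_EXTERNAL,cv2.CHAIN_APPROX_NONE)[0],key=cv2.contourArea)
ValueError: max() iterable argument is empty
```

```bash
sed -i 's/S>125/S>110/; s/(H<=10)/((H<=12)|(H>174))/' h.py
python3 - <<'E'
from h import *
p,d=grab('top')
h=cv2.cvtColor(p,cv2.COLOR_RGB2HSV)
for u,v in((305,262),(280,250),(330,280),(327,224),(300,210),(360,240),(260,300)):print(u,v,h[v,u])
for k,z in(('stone',.026),('holder',.010)):
  try:
    r,b=rect(p,k,z);print(k,r,b.round().tolist())
  except Exception as e:print(e)
print(ray('top',[(370,188),(339,188),(323,170)],.02).round(3))
E
```

```text
305 262 [ 11 135 159]
280 250 [ 10 133 159]
330 280 [ 11 133 159]
327 224 [ 11 113  97]
300 210 [ 12 106  96]
360 240 [ 11 109  94]
260 300 [ 18  65 177]
stone ((439.49102783203125, -276.5834655761719), (203.33181762695312, 65.01329803466797), 67.09788513183594) [[370.0, -358.0], [430.0, -383.0], [509.0, -196.0], [449.0, -170.0]]
holder ((517.306640625, -319.55975341796875), (223.26609802246094, 77.93870544433594), 65.08806610107422) [[435.0, -404.0], [506.0, -437.0], [600.0, -235.0], [529.0, -202.0]]
[[ 0.591 -0.408  0.02 ]
 [ 0.591 -0.345  0.02 ]
 [ 0.628 -0.311  0.02 ]]
```

```bash
python3 - <<'E'
from h import *
p,d=grab('top')
m=viewer.camera_model('top');R=cv2.Rodrigues(np.array(m['rvec'],float))[0];t=np.array(m['tvec']).ravel()
v,u=np.mgrid[0:400,0:640];q=cv2.undistortPoints(np.c_[u.ravel(),v.ravel()].astype(float).reshape(-1,1,2),np.array(m['mtx']),np.array(m['dist'])).reshape(-1,2)
W=(np.c_[q,np.ones(len(q))]*d.ravel()[:,None]-t)@R;W=W[d.ravel()>0]
for x in np.arange(.1,.5,.08):
  print(round(x,2),[ (round(y,2),round(float(W[k][:,2].max()),2)) for y in np.arange(-.75,-.1,.08) for k in [(abs(W[:,0]-x)<.04)&(abs(W[:,1]-y)<.04)] if k.any()])
# tool rotation check
from scipy.spatial.transform import Rotation as Ro
s=status.sense();w=s['tool_rot'];print(Ro.from_quat([w[1],w[2],w[3],w[0]]).as_matrix().round(3))
E
```

```text
0.1 [(np.float64(-0.75), -0.73), (np.float64(-0.67), -0.73), (np.float64(-0.59), -0.72), (np.float64(-0.51), -0.72), (np.float64(-0.43), -0.73), (np.float64(-0.35), -0.73), (np.float64(-0.27), -0.73), (np.float64(-0.19), -0.63), (np.float64(-0.11), -0.17)]
0.18 [(np.float64(-0.75), -0.73), (np.float64(-0.67), -0.72), (np.float64(-0.59), 0.13), (np.float64(-0.51), -0.73), (np.float64(-0.43), -0.73), (np.float64(-0.35), -0.73), (np.float64(-0.27), -0.73), (np.float64(-0.19), -0.63), (np.float64(-0.11), -0.63)]
0.26 [(np.float64(-0.67), -0.73), (np.float64(-0.59), 0.16), (np.float64(-0.43), -0.73), (np.float64(-0.19), -0.73)]
0.34 [(np.float64(-0.75), 0.2), (np.float64(-0.67), 0.16), (np.float64(-0.59), 0.16), (np.float64(-0.51), 0.11), (np.float64(-0.43), 0.01), (np.float64(-0.35), 0.03), (np.float64(-0.27), 0.0), (np.float64(-0.19), 0.01), (np.float64(-0.11), 0.0)]
0.42 [(np.float64(-0.75), 0.2), (np.float64(-0.67), 0.16), (np.float64(-0.59), 0.17), (np.float64(-0.51), 0.11), (np.float64(-0.43), 0.02), (np.float64(-0.35), 0.03), (np.float64(-0.27), 0.03), (np.float64(-0.19), 0.03), (np.float64(-0.11), 0.01)]
[[ 0.962  0.273 -0.   ]
 [ 0.273 -0.962  0.001]
 [ 0.    -0.001 -1.   ]]
```

Emit:
drive_tool:
  targets:
    - [[3.6,-4.2,-1],0.09]
    - [[7.2,-8.4,-2],0.18]
    - [[10.8,-12.6,-2],0.27]
    - [[14.4,-16.8,-2],0.36]
    - [[18,-21,-2],0.45]
    - [[21.6,-25.2,-2],0.54]
    - [[25.2,-29.5,-2],0.63]
    - [[28.9,-33.8,-2],0.71]
    - [[28.9,-33.8,4],0.71]
    - [[28.9,-33.8,9],0.71]
    - [[28.9,-33.8,14],0.71]
    - [[28.9,-33.8,14],0.71]
  claw: 8.81

```text
clock: 1.75
tool_pos: [0.3667, -0.2426, 0.095]
tool_rot: [-0.002, 0.977, -0.215, -0.004]
wrist_force: [0.2, 0.0, 0.4]
opening: 0.0881
finger_force: 0.0
```

Emit:
drive_tool:
  targets:
    - [[0,0,4],0]
    - [[0,0,7.5],0]
    - [[0,0,8.8],0]
    - [[1.5,0,8.8],0]
    - [[3,0,8.8],0]
    - [[3,0,8.8],0]

```text
clock: 2.5
tool_pos: [0.4005, -0.2598, 0.0127]
tool_rot: [0.001, 0.977, -0.215, 0.002]
wrist_force: [-0.4, -0.0, -0.5]
opening: 0.0881
finger_force: 0.0
```

```bash
python3 - <<'E'
from h import *
p,d=grab('side','s1.png')
E
```

```text
(no output)
```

View pics/s1.png

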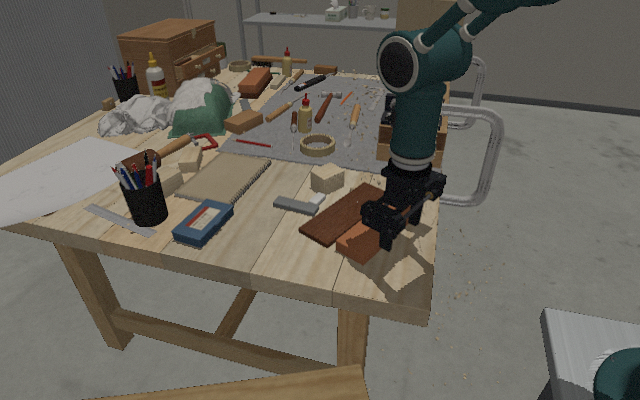

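The gripper stands square behind the stone at about (395,240), with the tips at its near side.

Emit:
drive_tool:
  targets:
    - [[0,0,0.2],0]
    - [[0.3,0,0.3],0]
    - [[0.6,0,0.3],0]
    - [[0.9,0,0.3],0]
    - [[1.2,0,0.3],0]
    - [[1.5,0,0.3],0]
    - [[1.7,0,0.3],0]
    - [[1.8,0,0.3],0]
    - [[1.8,0,0.3],0]

```text
clock: 3.68
tool_pos: [0.4139, -0.2654, 0.0077]
tool_rot: [0.0, 0.977, -0.215, 0.0]
wrist_force: [-1.6, 0.6, -1.4]
opening: 0.0881
finger_force: 0.6
```

Emit:
drive_tool:
  targets:
    - [[0.2,0,0],0]
    - [[0.4,0,0],0]
    - [[0.6,0,0],0]
    - [[0.6,0,0],0]

```text
clock: 4.18
tool_pos: [0.4155, -0.2659, 0.0072]
tool_rot: [-0.001, 0.977, -0.215, -0.004]
wrist_force: [-12.1, 4.9, 10.5]
opening: 0.0876
finger_force: 6.8
```

Emit:
drive_tool:
  targets:
    - [[0.1,0,-0.3],0]
    - [[0.12,0,-0.6],0]
    - [[0.12,0,-0.9],0]
    - [[0.16,0,-1.2],0]
    - [[0.2,0,-1.45],0]
    - [[0.25,0,-1.7],0]
    - [[0.31,0,-1.95],0]
    - [[0.31,0,-1.95],0]

```text
clock: 5.18
tool_pos: [0.418, -0.267, 0.0256]
tool_rot: [-0.001, 0.977, -0.215, -0.004]
wrist_force: [-9.0, 2.6, -1.0]
opening: 0.0884
finger_force: 4.6
```

```bash
python3 - <<'E'
from h import *
p,d=grab('side')
cv2.imwrite('pics/s2.png',cv2.resize(p[150:300,280:480],None,fx=4,fy=4)[:,:,::-1])
print(status.sense()['wrist_force'])
E
```

```text
[-9.32070601  2.3698125   0.46971875]
```

View pics/s2.png

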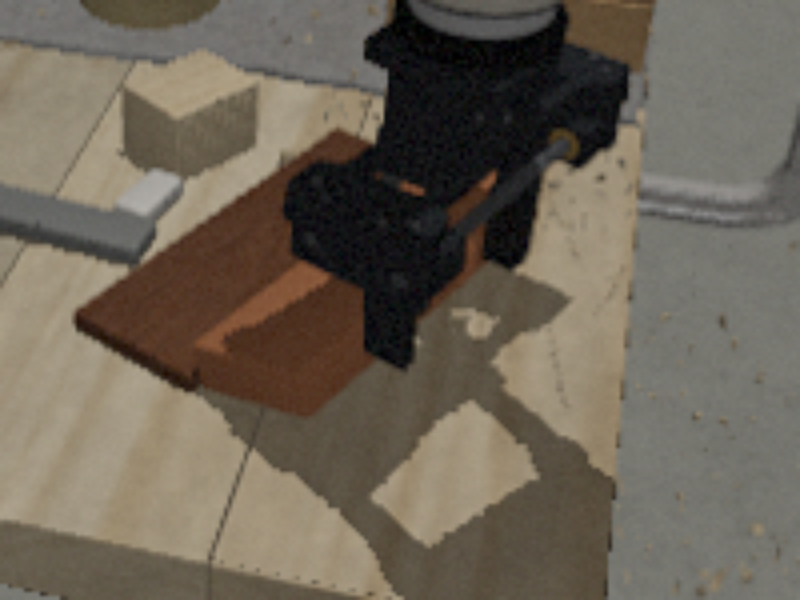

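The stone is against the holder (junction at about (195,365) in the crop), but the picture does not settle whether it has tilted. I'll measure its tilt from depth.

```bash
cat >> h.py <<'E'
HC=np.array([.5173,-.3196]);hx=np.array([.907,-.421]);hy=np.array([.421,.907])
def cloud(n,p,d):
    m=viewer.camera_model(n);R=cv2.Rodrigues(np.array(m['rvec'],float))[0];t=np.array(m['tvec']).ravel()
    h=cv2.cvtColor(p,cv2.COLOR_RGB2HSV).astype(int)
    msk=((h[...,0]<=13)&(h[...,1]>110)&(h[...,2]>(120 if n=='top' else 75))&(d>0))
    v,u=np.nonzero(msk);q=cv2.undistortPoints(np.c_[u,v].astype(float).reshape(-1,1,2),np.array(m['mtx']),np.array(m['dist'])).reshape(-1,2)
    W=(np.c_[q,np.ones(len(q))]*d[v,u][:,None]-t)@R
    a=(W[:,:2]-HC)@hx*1000;b=(W[:,:2]-HC)@hy*1000
    k=(a>-130)&(a<60)&(abs(b)<130)
    return np.c_[a,b,W[:,2]*1000][k]
def look():
    for n in('top','side'):
        p,d=grab(n);C=cloud(n,p,d)
        C=C[(C[:,2]>13)|(C[:,0]<-42)]
        print(n,len(C)); 
        if len(C):
            print(np.percentile(C,[1,50,99],axis=0).round(0).tolist())
            for lo in range(-120,60,10):
                k=(C[:,0]>=lo)&(C[:,0]<lo+10)
                if k.sum()>8: print(lo,k.sum(),np.percentile(C[k,2],[10,50,90]).round(0),end='; ')
        print()
    s=status.sense();t=np.array(s['tool_pos']);print('tcp',((t[:2]-HC)@hx*1000).round(1),((t[:2]-HC)@hy*1000).round(1),t[2],'F',(s['wrist_force'][:2]@hx).round(1),s['wrist_force'][2].round(1),s['clock'])
E
python3 -c "
from h import *
look()"
```

```text
top 1585
[[-81.0, -95.0, 24.0], [-51.0, -25.0, 30.0], [-35.0, 102.0, 40.0]]
-90 24 [37. 39. 41.]; -80 150 [35. 37. 39.]; -70 269 [32. 34. 36.]; -60 401 [29. 31. 33.]; -50 488 [26. 29. 31.]; -40 249 [24. 26. 28.]; 
side 1114
[[-104.0, -72.0, 8.0], [-78.0, 86.0, 32.0], [-36.0, 110.0, 44.0]]
-110 144 [21. 25. 31.]; -100 222 [28. 38. 43.]; -90 153 [23. 39. 41.]; -80 137 [19. 37. 39.]; -70 120 [17. 33. 35.]; -60 120 [16. 31. 33.]; -50 140 [19. 28. 30.]; -40 71 [25. 26. 28.]; 
tcp -112.2 5.9 0.025494724084599272 F -9.6 0.8 5.325
```

Emit:
drive_tool:
  targets:
    - [[0.35,0,-0.45],0]
    - [[0.55,0,-0.95],0]
    - [[0.8,0,-1.4],0]
    - [[1.1,0,-1.85],0]
    - [[1.4,0,-2.25],0]
    - [[1.75,0,-2.65],0]
    - [[2.15,0,-3.0],0]
    - [[2.15,0,-3.0],0]

```text
clock: 6.32
tool_pos: [0.4364, -0.2756, 0.0577]
tool_rot: [-0.002, 0.977, -0.215, -0.006]
wrist_force: [-18.8, 9.5, 21.1]
opening: 0.0881
finger_force: 14.9
```

```bash
python3 -c "
from h import *
look()"
```

```text
top 722
[[-57.0, -96.0, 21.0], [-40.0, -43.0, 36.0], [-28.0, 70.0, 56.0]]
-60 112 [48. 51. 55.]; -50 236 [37. 42. 47.]; -40 319 [26. 30. 35.]; -30 53 [21. 23. 25.]; 
side 792
[[-88.0, -85.0, 1.0], [-74.0, 87.0, 57.0], [-29.0, 110.0, 70.0]]
-90 248 [54. 57. 60.]; -80 268 [52. 64. 68.]; -70 87 [34. 54. 69.]; -60 76 [14. 35. 51.]; -50 66 [10. 30. 42.]; -40 32 [18. 28. 34.]; -30 10 [21. 23. 26.]; 
tcp -92.0 5.9 0.057581393989642675 F -20.8 20.9 6.425
```

Emit:
drive_tool:
  targets:
    - [[0.3,0,-0.5],0]
    - [[0.75,0,-0.8],0]
    - [[1.2,0,-1.0],0]
    - [[1.7,0,-1.2],0]
    - [[2.25,0,-1.4],0]
    - [[2.75,0,-1.5],0]
    - [[2.75,0,-1.5],0]

```text
clock: 7.3
tool_pos: [0.4702, -0.2913, 0.0757]
tool_rot: [0.001, 0.977, -0.215, 0.004]
wrist_force: [-0.7, 3.0, 10.1]
opening: 0.0879
finger_force: 5.7
```

```bash
python3 -c "
from h import *
look()
p,d=grab('side')
cv2.imwrite('pics/s3.png',cv2.resize(p[150:300,280:480],None,fx=4,fy=4)[:,:,::-1])"
```

```text
top 0

side 1668
[[-52.0, -88.0, 12.0], [-49.0, 60.0, 55.0], [-26.0, 110.0, 77.0]]
-60 544 [45. 60. 73.]; -50 795 [17. 39. 76.]; -40 246 [32. 75. 77.]; -30 81 [21. 64. 77.]; 
tcp -54.9 5.8 0.07573121925206056 F -0.3 10.9 7.4
```

View pics/s3.png

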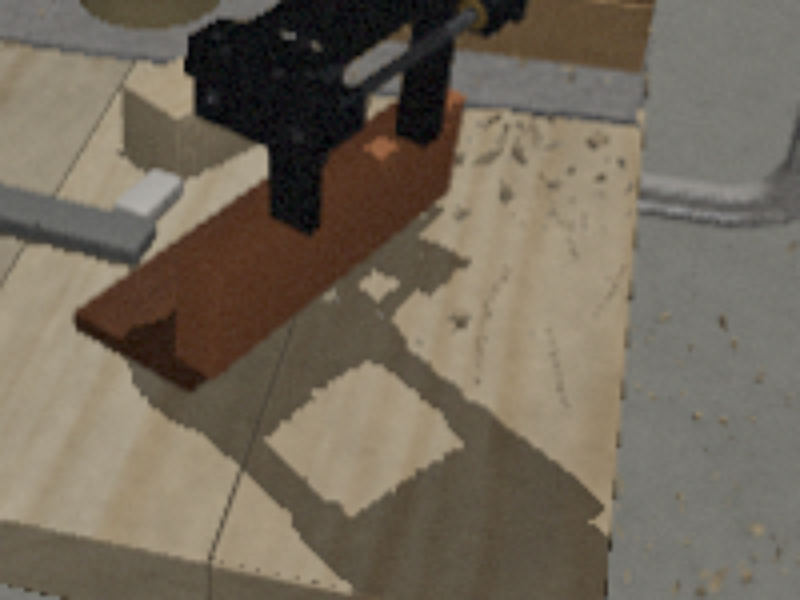

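The stone stands nearly upright on the holder's near edge. The fingertips, at about (295,225) and (415,135) in the crop, press on its upper long side. I'll carry on over.

Emit:
drive_tool:
  targets:
    - [[0.3,0,0],0]
    - [[0.6,0,-0.1],0]
    - [[0.9,0,-0.2],0]
    - [[1.2,0,-0.25],0]
    - [[1.5,0,-0.3],0]
    - [[1.5,0,-0.3],0]

```text
clock: 8.2
tool_pos: [0.4832, -0.2974, 0.079]
tool_rot: [0.001, 0.977, -0.215, 0.003]
wrist_force: [-1.6, 2.6, 14.1]
opening: 0.088
finger_force: 6.8
```

```bash
python3 -c "
from h import *
look()"
```

```text
top 0

side 2106
[[-47.0, -89.0, 16.0], [-41.0, 36.0, 51.0], [-19.0, 110.0, 79.0]]
-50 1272 [21. 40. 59.]; -40 573 [52. 71. 79.]; -30 213 [33. 76. 78.]; -20 45 [51. 74. 76.]; 
tcp -40.5 5.8 0.0789077223416261 F -3.1 13.7 8.3
```

Emit:
drive_tool:
  targets:
    - [[0.3,0,-0.05],0]
    - [[0.6,0,-0.1],0]
    - [[0.9,0,-0.15],0]
    - [[1.2,0,-0.15],0]
    - [[1.5,0,-0.15],0]
    - [[1.7,0,-0.15],0]
    - [[1.7,0,-0.15],0]

```text
clock: 9.18
tool_pos: [0.4996, -0.3051, 0.0805]
tool_rot: [0.001, 0.977, -0.215, 0.005]
wrist_force: [1.6, 1.8, 9.5]
opening: 0.088
finger_force: 4.9
```

```bash
python3 -c "
from h import *
look()"
```

```text
top 0

side 2368
[[-45.0, -90.0, 21.0], [-31.0, 32.0, 51.0], [-7.0, 110.0, 80.0]]
-50 400 [23. 28. 33.]; -40 867 [34. 44. 54.]; -30 850 [55. 66. 76.]; -20 203 [46. 77. 80.]; -10 47 [55. 68. 76.]; 
tcp -22.2 5.7 0.08051014158058396 F 1.1 9.5 9.275
```

Emit:
drive_tool:
  targets:
    - [[0.3,0,0.0],0]
    - [[0.6,0,0.05],0]
    - [[0.9,0,0.1],0]
    - [[1.2,0,0.15],0]
    - [[1.2,0,0.15],0]

```text
clock: 9.9
tool_pos: [0.5109, -0.3104, 0.0789]
tool_rot: [0.001, 0.977, -0.215, 0.005]
wrist_force: [3.0, 0.5, 7.0]
opening: 0.088
finger_force: 3.8
```

```bash
python3 -c "
from h import *
look()"
```

```text
top 1
[[-21.0, -29.0, 62.0], [-21.0, -29.0, 62.0], [-21.0, -29.0, 62.0]]

side 2487
[[-42.0, -90.0, 24.0], [-24.0, 30.0, 51.0], [2.0, 110.0, 78.0]]
-50 176 [25. 27. 30.]; -40 658 [30. 36. 43.]; -30 698 [44. 51. 58.]; -20 679 [58. 66. 72.]; -10 245 [56. 75. 78.]; 0 30 [54. 65. 72.]; 
tcp -9.7 5.7 0.07889069456586043 F 1.7 7.3 10.0
```

Emit:
drive_tool:
  targets:
    - [[0.5,0,0.15],0]
    - [[0.9,0,0.25],0]
    - [[1.35,0,0.45],0]
    - [[1.8,0,0.65],0]
    - [[2.2,0,0.9],0]
    - [[2.55,0,1.1],0]
    - [[2.9,0,1.4],0]
    - [[3.2,0,1.65],0]
    - [[3.5,0,1.95],0]
    - [[3.85,0,2.3],0]
    - [[4.1,0,2.6],0]
    - [[4.1,0,2.6],0]

```text
clock: 11.5
tool_pos: [0.5435, -0.3253, 0.0488]
tool_rot: [-0.0, 0.977, -0.215, -0.0]
wrist_force: [-1.2, -0.0, 0.8]
opening: 0.0883
finger_force: 0.0
```

```bash
python3 -c "
from h import *
look()
p,d=grab('side')
cv2.imwrite('pics/s4.png',cv2.resize(p[150:300,280:480],None,fx=4,fy=4)[:,:,::-1])"
```

```text
top 612
[[-21.0, -95.0, 33.0], [-12.0, 33.0, 36.0], [-0.0, 105.0, 39.0]]
-30 29 [35. 36. 38.]; -20 360 [34. 36. 38.]; -10 217 [34. 36. 38.]; 
side 2197
[[-21.0, -89.0, 14.0], [-1.0, 34.0, 36.0], [42.0, 110.0, 38.0]]
-30 272 [16. 25. 34.]; -20 541 [18. 35. 37.]; -10 303 [33. 36. 37.]; 0 291 [32. 36. 37.]; 10 270 [32. 36. 37.]; 20 260 [32. 36. 37.]; 30 203 [33. 36. 37.]; 40 56 [20. 36. 37.]; 
tcp 26.2 5.8 0.04915588082450717 F 0.5 0.8 11.6
```

View pics/s4.png

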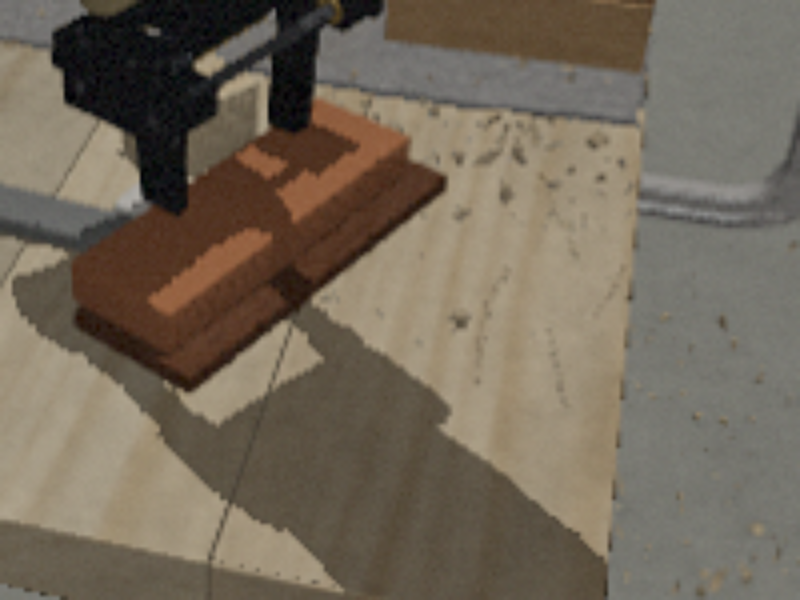

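The stone lies flat along the holder with its top at z = 36 mm, from x = -21 to about +44 mm. I'll lift away and check from above.

Emit:
drive_tool:
  targets:
    - [[0,0,-3],0]
    - [[0,0,-8],0]
    - [[-4,0,-12],0]
    - [[-9,0,-13],0]
    - [[-14,0,-13],0]
    - [[-19,0,-13],0]
    - [[-22,0,-13],0]
    - [[-22,0,-13],0]

```text
clock: 12.65
tool_pos: [0.3424, -0.2322, 0.1792]
tool_rot: [0.0, 0.977, -0.215, 0.0]
wrist_force: [-0.1, -0.7, 0.5]
opening: 0.0881
finger_force: 0.0
```

```bash
python3 -c "
from h import *
look()
p,d=grab('top','t5.png')
r,b=rect(p,'stone',.036);c=np.array(r[0])/1000-HC;print(r,c@hx,c@hy,((b/1000-HC)@np.c_[hx,hy]*1000).round())"
```

```text
top 3276
[[-20.0, -95.0, 33.0], [12.0, 3.0, 36.0], [44.0, 104.0, 40.0]]
-30 41 [34. 36. 38.]; -20 506 [34. 36. 38.]; -10 511 [34. 36. 38.]; 0 503 [34. 36. 38.]; 10 500 [34. 36. 38.]; 20 501 [34. 36. 38.]; 30 502 [34. 36. 38.]; 40 212 [34. 36. 38.]; 
side 2372
[[-21.0, -89.0, 14.0], [2.0, 29.0, 36.0], [43.0, 110.0, 38.0]]
-30 282 [16. 25. 34.]; -20 526 [19. 35. 37.]; -10 308 [33. 36. 37.]; 0 305 [32. 36. 37.]; 10 293 [34. 36. 37.]; 20 296 [34. 36. 37.]; 30 273 [35. 36. 37.]; 40 88 [35. 36. 37.]; 
tcp -192.9 5.3 0.17986448103960295 F 0.3 0.4 12.75
((530.051513671875, -320.0067443847656), (204.07284545898438, 65.09082794189453), 65.00004577636719) 0.011736862286376945 0.0049994700988769515 [[-21. -97.]
 [ 44. -97.]
 [ 44. 107.]
 [-21. 107.]]
```

View pics/t5.png

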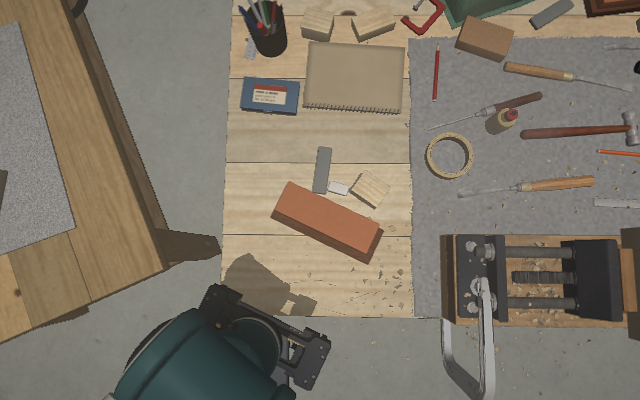

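The stone lies on the holder at about (327,222), hanging about 5 mm over the far side. The slip stone (323,170), eraser (339,188) and offcut (370,190) are where they were.

```bash
python3 -c "
from h import *
print(ctrl.sign_off())"
```

```text
the job is handed in; nothing more can be done
None
```

The whetstone lies flat and upside down along its holder, hanging about 5 mm over the far side and nowhere else; it was tipped over by pushing only, the slip stone, eraser and offcut look unmoved, and I handed the job in at about 13 s.

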